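# Change the vial on the inclined viewing rest

### The arm

A 6-joint arm with a two-finger parallel gripper is mounted at the origin on a cart in front of the work surface, level with it; the furniture and walls round the work are solid. World frame = base frame: x ahead of the robot, y to its left, z up, the work surface at z = 0. Lengths are in mm, angles in rad, forces in N, time in s.
With the tool pointing down it reaches from about 325 to 850 mm from the base axis. Payload 4.4 kg.
Tool frame: the origin (TCP) lies midway between the tips of the shut fingers; the grasp point (between the pads) lies 19 mm behind it; z points along the fingers, y is the line along which they close (so a half turn about z gives the same grasp; the last joint's range is limited). The gripper opens to 94 mm and grips with 3 to 60 N. Pads are 16 mm wide; open, the fingers measure 119 mm over their backs; the gripper's body (75 mm by 177 mm) begins 78 mm behind the grasp point.
Start: joints at [1.083, 0.207, 1.542, -0, 1.393, -0.15], TCP at [190.029, 542.693, 205.447] pointing down, gripper open.
Joint ranges: [-2.73, 2.73], [-0.86, 2.22], [0.23, 2.46], [-1.11, 4.25], [0.08, 2.63], [-2.82, 2.82]. Speed limits (rad/s): [2.79, 2.79, 3.14, 3.14, 3.14, 3.14].

### API

Orientations are given as a unit quaternion [w, x, y, z].
In Python, from bench import sense, eyes, manip gives the robot as it stands.
- The arm moves only by the shell command python3 -m inch 'ROWS' [FORCE]. ROWS is JSON, a list of rows, each a list of 7 numbers: the shift along the world's x, y, z in m, then the turn, a rotation vector about the world's x, y, z in rad, then the opening, from -1 (shut) to 1 (fully open). A call has exactly 5 rows; each row shifts and turns the commanded pose from where the row before left it; what a row does not reach is not made up. A row lasts 1/10 s, in which the tool goes at most 50 mm and 8.59 degrees, less where a joint would pass 70% of its speed; a pose out of reach is approached as far as the arm can. A call is refused whole if a number of a shift passes 0.05 or a number of a turn 0.15, either way. A call with a gripper value outside its range is refused whole. The fingers move at their own pace and stop on an object; FORCE is the grip in N (left out, the last holds). Time passes only in rows, so rows that do not move let the fingers close, or fill a call up. It gives the time, the measured TCP pose, the force, the opening and the grip force at its end, in the units of the state.
- sense(): the state, without advancing time (a new reading comes with each control period).
- eyes.capture(name): name is "scene" or "top" or "wrist"; returns the picture (420x560x3 uint8, blue, green, red); there is no depth.
- eyes.camera_info(name): a dict with "camera_matrix" (3x3 intrinsics, pixels), "origin" and "attitude" of the camera in the world. Camera axes: x right, y up, looking along -z (the intrinsics and any distortion apply to the point x, -y, -z); pixel columns grow to the right and rows downward; lengths in mm; the calibration is good to about 2 mm. A picture is of the moment at which its call begins: read the wrist's pose just before it. camera_info takes no time and is no camera call; for the wrist camera it gives the pose at the moment of the call.
- manip.hand_in(): hands the job in; it is judged then, once.
The state is a dict: "clock": time; "joint_positions": joint angles; "qd": joint speeds; "joint_torque": joint torques, N m; "ee_pos": TCP position; "tool_rot": TCP orientation; "wrist_force": force on the tool from outside, world axes, zero at the start; "ft_torque": the same for the moment, N m; "finger_gap": finger opening in mm; "grip_force": force on a finger pad.
Only numpy, scipy, OpenCV 4.12 (cv2) and the standard library are available. Lean on these libraries where they do the work, as an engineer would, in place of code of your own. Each camera call takes 0.05 s, during which the arm holds its last target. There are 200 camera calls.

### The job

Change the sample on the inclined viewing rest: take the red-capped vial off it and stand it upright in the steel tray, then lay the blue-capped vial that stands on the near bench, in front of the steel arch, on the sloped rest in its place, cap end up, lying along both white rails with its foot down on the stop. Set the vials down gently, do not drop them, and leave the black-capped vial and the small amber bottle next to it where they stand.

Things in the scene. Friction and masses are not known exactly. Their poses are not given: they have to be found in the camera images.
- red_center (a point): centre (half-way up) of the red-capped glass vial that lies on the sloped rest at the start; round, 27 mm across, 58 mm tall, cap (top 10 mm) fixed, 20 to 45 g; its z axis runs up through the cap; grasp it by the sides
- blue_center (a point): centre (half-way up) of the blue-capped vial, standing upright on the near bench, in front of the arch (not the one in the far cluster at the right); same size and shape as the red-capped one, z axis up through the cap
- black_center (a point): centre of the black-capped vial, standing on the bench, a bystander of the same size
- amber_center (a point): centre of the small amber bottle with a white cap, 33 mm across and 85 mm tall, standing on the bench, a bystander
- rest: the sloped blue rest with two white rails, fixed on a grey stand. Origin: where the centre of a seated vial's foot lies, on the stop, 85 mm above the bench. z axis: the seated vial's axis, foot to cap; it leans 35 degrees from vertical, its top roughly to the robot's left. x axis: square to the rails, out of the open side (up and to the right). y axis: across
- tray: low open steel tray on the bench, 117 mm (its x) by 261 mm (its y) and 18 mm high, empty; inner floor 102 by 246 mm, 2 mm above the bench. Origin at the centre of its underside. It does not move
- rails (a point): midway between the two white rails, level with their tops; axes as rest. Rails: 6 mm bars 16 mm apart under the vial, along z from 23 mm below to 23 mm above this point. The stop is a plate across the lower end, 26 mm wide, reaching 9 mm past the vial's axis. No part of the rest is wider than 26 mm, so the vial's sides are free for fingers
- post_top (a point): top of the stand's post, under the rest on the side to which it leans, 75 mm above the bench, with a black thumb knob reaching 25 mm to one side; it stands on a grey foot plate 110 x 80 mm, 12 mm high
- arch_leg (a point): nearest upright edge, half-way up, of the tall grey steel arch (470 mm high, fixed) that stands behind the work over the stirrer; keep the arm and wrist on the robot's side of it. A low foot, 30 to 60 mm high, runs 110 mm from this leg towards the robot and to the right
Things that resemble listed ones, but are neither listed nor needed, are in the scene too. What is shaped like the part that bears blue_center but yellow is not meant.

How it is judged:
By the outcome, as a careful person would: the job done as asked, in the order asked, and still so for the second after the job is handed in, with the robot touching nothing.
It also fails if it takes over 58 s, if anything falls off the work surface, if the arm or the gripper's body presses on something with over 40 N, if the wrist force passes 120 N, or if a joint passes its speed limit or range.

## Working session

There is one attempt and no reset: what is moved stays moved. The work goes in short steps, Python scripts to look and compute and a shell command to move; the robot and the scene stay as the last step left them, time stands still between calls to the robot, and variables do not carry over. Pictures are saved under pics/ and viewed, at most 10 in all, crops included, and the job is handed in when it is done.

```bash
ls; mkdir -p pics; python3 - <<'E'
from bench import sense, eyes, manip
import cv2,json
s=sense();print(s)
for n in("scene","top","wrist"):
    c=eyes.camera_info(n);print(n,c)
    cv2.imwrite(f"pics/{n}0.png",eyes.capture(n))
E
```

```text
pics
{'clock': 0.0, 'joint_positions': array([ 1.08349099e+00,  2.07409426e-01,  1.54295339e+00, -8.25350050e-06,
        1.39347673e+00, -1.50511894e-01]), 'qd': array([ 1.31713763e-03, -4.87917180e-05, -3.63323745e-04,  8.62243358e-04,
        1.45206274e-03, -6.02115349e-04]), 'joint_torque': array([-1.47896139e-03, -3.70880628e+01, -2.81415027e+01,  6.95803296e-02,
        3.62591562e-02, -1.84625483e-04]), 'ee_pos': array([189.6545497 , 541.96992323, 204.29707932]), 'tool_rot': array([-3.48378064e-04,  1.67601139e-01,  9.85854247e-01, -1.06807324e-03]), 'wrist_force': array([ 1.34462796, -0.47032211,  0.13624158]), 'ft_torque': array([ 0.03170759, -0.04932415, -0.00572691]), 'grip_force': 0.0, 'finger_gap': 94.04960505895264}
scene {'camera_matrix': array([[497.10226971,   0.        , 286.11338744],
       [  0.        , 497.10226971, 203.07286823],
       [  0.        ,   0.        ,   1.        ]]), 'origin': array([ -41.06713966, -855.63949814,  720.65580212]), 'attitude': array([ 0.82439763,  0.49411075, -0.1401426 , -0.23787216])}
top {'camera_matrix': array([[498.20336423,   0.        , 291.07333423],
       [  0.        , 498.20336423, 212.74045601],
       [  0.        ,   0.        ,   1.        ]]), 'origin': array([ 185.26375698,    9.30867394, 1480.48741196]), 'attitude': array([ 0.73954337,  0.08624213, -0.08002058, -0.66274777])}
wrist {'camera_matrix': array([[304.65383365,   0.        , 285.82315263],
       [  0.        , 304.65383365, 212.78362401],
       [  0.        ,   0.        ,   1.        ]]), 'origin': array([120.98855731, 567.18931482, 383.60380569]), 'attitude': array([ 0.80912116, -0.10450428, -0.07336906,  0.57360159])}
```

View pics/scene0.png

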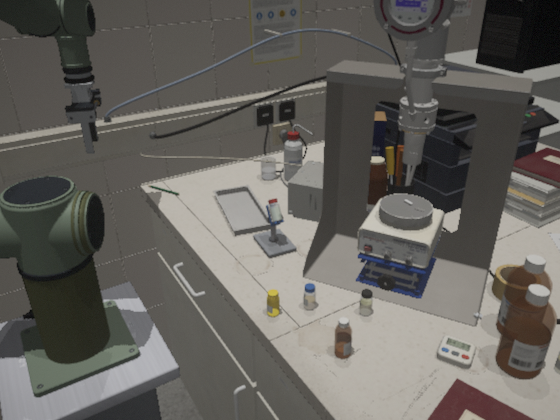

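View pics/top0.png

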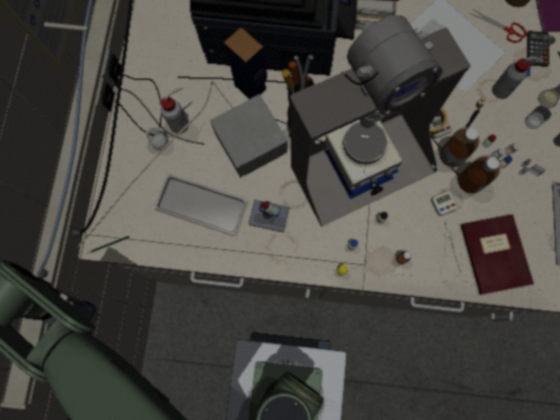

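The scene view shows red on the rest at (275,212), tray (242,208), blue (310,290), yellow (273,303), black (367,300) and amber (343,338). The top view shows rest/red at (268,209), tray (201,205), blue (353,244), black (382,217) and amber (403,257). The base is at the bottom, x up, y left.

```bash
cat > h.py <<'E'
from bench import sense, eyes, manip
import cv2,numpy as np
from scipy.spatial.transform import Rotation as R
np.set_printoptions(precision=1,suppress=True)
def rot(q): return R.from_quat([q[1],q[2],q[3],q[0]])
def ray(c,p):
    K=c["camera_matrix"];d=np.array([(p[0]-K[0,2])/K[0,0],-(p[1]-K[1,2])/K[1,1],-1])
    d=rot(c["attitude"]).apply(d);return np.array(c["origin"]),d/np.linalg.norm(d)
def plane(c,p,z):
    o,d=ray(c,p);return o+d*(z-o[2])/d[2]
def tri(c1,p1,c2,p2):
    o1,d1=ray(c1,p1);o2,d2=ray(c2,p2)
    t=np.linalg.lstsq(np.c_[d1,-d2],o2-o1,rcond=None)[0]
    a=o1+t[0]*d1;b=o2+t[1]*d2;return (a+b)/2,np.linalg.norm(a-b)
def proj(c,P):
    v=rot(c["attitude"]).inv().apply(np.array(P)-c["origin"]);K=c["camera_matrix"]
    return np.array([K[0,2]+K[0,0]*v[0]/-v[2],K[1,2]-K[1,1]*v[1]/-v[2]])
def blobs(im,kind,amin=6):
    h,s,v=cv2.split(cv2.cvtColor(im,cv2.COLOR_BGR2HSV))
    if kind=="red": m=((h<8)|(h>172))&(s>130)&(v>60)
    if kind=="blue": m=(h>100)&(h<125)&(s>110)&(v>60)
    if kind=="white": m=(s<50)&(v>190)
    n,l,st,ce=cv2.connectedComponentsWithStats(m.astype(np.uint8))
    return [(ce[i].round(1).tolist(),int(st[i,4]),st[i,:4].tolist()) for i in range(1,n) if st[i,4]>=amin]
E
python3 - <<'E'
from h import *
S=cv2.imread("pics/scene0.png");T=cv2.imread("pics/top0.png")
for n,im in(("S",S),("T",T)):
    for k in("red","blue"):print(n,k,[b for b in blobs(im,k)])
cs,ct=eyes.camera_info("scene"),eyes.camera_info("top")
for nm,a,b in(("black",(367,294),(382,216)),("amber",(344,323),(403,257)),("blue",(310,288),(353,243)),("red",(273,203),(266,205)),("base",(0,0),(0,0))):
    print(nm,*tri(cs,a,ct,b))
a=np.hstack([cv2.resize(S[180:270,190:330],(560,360),interpolation=cv2.INTER_CUBIC)])
b=cv2.resize(T[165:255,150:300],(600,360),interpolation=cv2.INTER_CUBIC)
v=np.zeros((600,800,3),np.uint8)
a=cv2.resize(S[185:265,200:310],None,fx=5,fy=5,interpolation=cv2.INTER_CUBIC)[:300]
c=cv2.resize(S[185:265,200:330],None,fx=4,fy=3.75,interpolation=cv2.INTER_CUBIC)
v=np.zeros((600,800,3),np.uint8)
c=cv2.resize(S[185:260,200:300],None,fx=4,fy=4,interpolation=cv2.INTER_CUBIC);v[:300,:400]=c
d=cv2.resize(T[170:245,150:300],None,fx=4,fy=4,interpolation=cv2.INTER_CUBIC);v[300:,:600]=d
c=cv2.resize(S[275:350,260:360],None,fx=4,fy=4,interpolation=cv2.INTER_CUBIC);v[:300,400:]=c
cv2.imwrite("pics/crop1.png",v)
E
```

```text
S red [([532.2, 113.4], 9, [530, 113, 5, 2]), ([292.4, 135.0], 64, [288, 131, 11, 8]), ([538.8, 152.0], 6, [537, 151, 4, 3]), ([542.7, 151.3], 7, [542, 150, 3, 4]), ([272.6, 200.7], 16, [269, 199, 8, 4]), ([464.6, 356.5], 13, [462, 355, 6, 4])]
S blue [([407.7, 3.1], 103, [396, 0, 24, 7]), ([381.4, 261.4], 188, [358, 254, 49, 16]), ([432.6, 260.4], 12, [431, 258, 4, 5]), ([417.0, 270.4], 72, [408, 267, 18, 8]), ([360.7, 275.4], 7, [359, 275, 4, 2]), ([367.5, 282.1], 63, [356, 277, 23, 10]), ([309.4, 286.4], 43, [305, 284, 9, 6]), ([405.5, 292.4], 94, [392, 288, 29, 10]), ([417.5, 290.5], 8, [416, 290, 4, 2]), ([444.5, 349.3], 10, [442, 348, 6, 3])]
T red [([515.2, 31.3], 91, [505, 24, 22, 16]), ([522.8, 63.9], 75, [517, 59, 12, 10]), ([167.1, 103.3], 84, [161, 99, 13, 9]), ([492.3, 137.2], 18, [490, 135, 5, 5]), ([264.8, 204.8], 30, [262, 202, 7, 6])]
T blue [([527.7, 72.4], 7, [527, 70, 2, 5]), ([508.3, 158.5], 22, [506, 156, 5, 6]), ([392.8, 173.7], 22, [390, 170, 7, 10]), ([379.2, 178.6], 14, [377, 177, 6, 4]), ([360.4, 187.4], 42, [353, 183, 15, 9]), ([353.5, 242.5], 32, [351, 240, 6, 6])]
black [ 550.1 -228.6   45.6] 4.1384777018451935
amber [ 433.  -293.6   69. ] 9.099105612064998
blue [ 458.5 -148.8   47.7] 1.775478481861058
red [524.1 112.5 120.7] 2.3669797720430883
base [295.7 413.9 771.2] 601.6156714630056
```

View pics/crop1.png

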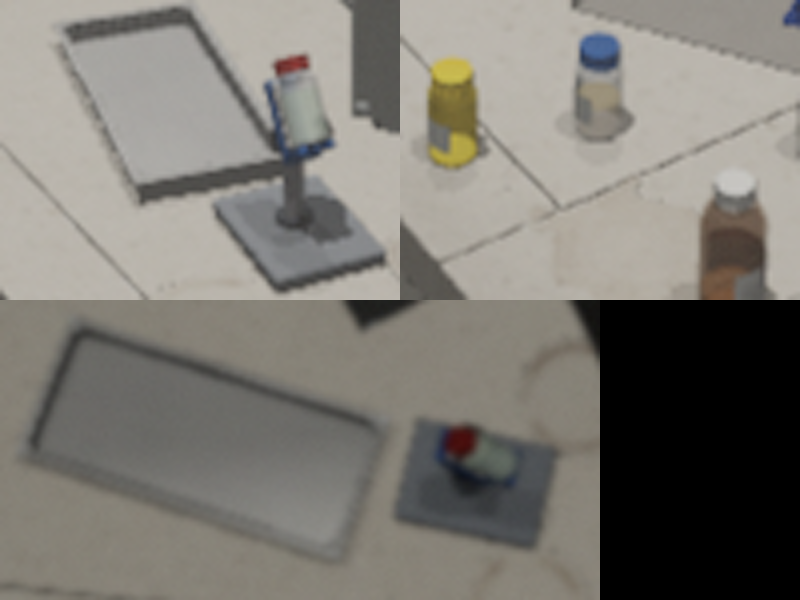

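The crops show the red vial's cap at top-view pixel (265,205) and its foot near (279,211). The tray and stand corners are visible too, and the blue vial stands clear, with yellow to its left.

```bash
python3 - <<'E'
from h import *
cs,ct=eyes.camera_info("scene"),eyes.camera_info("top")
f=lambda p:(150+p[0]/4,95+p[1]/4)
print("plate",*[plane(ct,f(p),12) for p in((418,420),(555,447),(535,548),(395,518))])
q=[plane(ct,f(p),18) for p in((80,322),(385,428),(340,560),(25,455))]
print("tray",*q,np.mean(q,0),[np.linalg.norm(q[i]-q[i-1]) for i in range(4)])
print("tray scene",*[plane(cs,(200+a/4,185+b/4),18) for a,b in((62,30),(190,10),(280,160),(138,192))])
print("blue",*tri(cs,(309.5,287),ct,(353.5,242.5)),"blue foot scene",plane(cs,(200+(598-400)/4+60,275+135/4),0))
print("red cap",*tri(cs,(272.8,201),ct,(265,205)))
print("leg base",plane(ct,(322,222),30))
s=sense();M=rot(s["tool_rot"]).as_matrix();w=eyes.camera_info("wrist")
print("tool",M,"cam off tool",M.T@(w["origin"]-s["ee_pos"]),"cam in tool",M.T@rot(w["attitude"]).as_matrix())
E
```

```text
plate [564.2 157.   12. ] [554.5  50.8  12. ] [475.1  57.2  12. ] [486.4 164.6  12. ]
tray [611.4 424.   18. ] [553.6 180.4  18. ] [448.9 200.6  18. ] [502.9 447.9  18. ] [529.2 313.2  18. ] [np.float64(111.09710918120848), np.float64(250.33099685331914), np.float64(106.63082962034075), np.float64(253.10576962133254)]
tray scene [503.5 434.4  18. ] [604.3 411.7  18. ] [546.5 172.1  18. ] [444.5 187.   18. ]
blue [ 458.3 -149.2   51.2] 0.7417735224764938 blue foot scene [ 452.6 -158.6    0. ]
red cap [523.6 114.5 125.5] 0.25320506101709384
leg base [514.2 -53.4  30. ]
tool [[-0.9  0.3 -0. ]
 [ 0.3  0.9 -0. ]
 [ 0.  -0.  -1. ]] cam off tool [  73.2    0.7 -179.2] cam in tool [[-0.   1.   0.3]
 [ 1.   0.  -0. ]
 [-0.   0.3 -1. ]]
```

```bash
python3 -m inch '[[0.034,-0.038,0.01,0,0,-0.133,1],[0.034,-0.038,0.01,0,0,-0.133,1],[0.034,-0.038,0.01,0,0,-0.133,1],[0.034,-0.038,0,0,0,-0.133,1],[0.034,-0.038,0,0,0,-0.133,1]]' 15 && python3 -m inch '[[0.034,-0.038,0,0,0,-0.133,0.5],[0.034,-0.038,0,0,0,-0.133,0.5],[0.034,-0.038,0,0,0,-0.133,0.5],[0.034,-0.038,0,0,0,-0.133,0.5],[0.034,-0.038,0,0,0,-0.133,0.5]]' && python3 -m inch '[[0,0,0,-0.122,0.012,0,0.3],[0,0,0,-0.122,0.012,0,0.3],[0,0,0,-0.122,0.012,0,0.3],[0,0,0,-0.122,0.012,0,0.3],[0,0,0,-0.122,0.012,0,0.3]]'; python3 - <<'E'
from h import *
s=sense();w=eyes.camera_info("wrist");im=eyes.capture("wrist");cv2.imwrite("pics/w1.png",im)
M=rot(s["tool_rot"]).as_matrix();print(s["clock"],s["ee_pos"],M.T.round(3).tolist(),s["joint_positions"])
np.save("w1.npy",np.r_[w["origin"],w["attitude"]])
print(blobs(im,"red",30),[proj(w,p) for p in((520,83,85),(553,116,132))])
E
```

```text
clock: 0.65
ee_pos: [355.8, 357.0, 234.6]
tool_rot: [0.0, 0.482, 0.876, 0.0]
wrist_force: [0.1, 0.0, -0.1]
finger_gap: 93.6
grip_force: 0.0
clock: 1.15
ee_pos: [522.4, 170.4, 234.1]
tool_rot: [-0.0, 0.742, 0.67, -0.0]
wrist_force: [0.0, 1.0, 0.3]
finger_gap: 70.4
grip_force: 0.0
clock: 1.65
ee_pos: [521.9, 172.3, 234.8]
tool_rot: [0.204, 0.705, 0.64, -0.225]
wrist_force: [0.2, -0.0, 0.1]
finger_gap: 60.7
grip_force: 0.0
1.65 [521.9 172.3 234.8] [[0.079, 0.812, -0.579], [0.995, -0.096, 0.0], [-0.056, -0.576, -0.816]] [ 0.5  0.4  1.4 -0.5  1.7  0.6]
[([292.3, 193.7], 290, [283, 184, 19, 20])] [array([291.2, 186.1]), array([322.5, 194. ])]
```

View pics/w1.png

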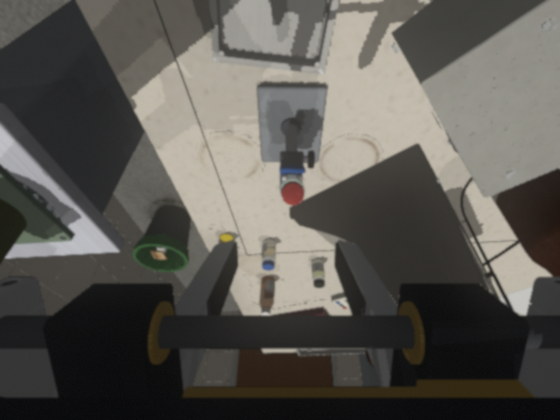

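The wrist view shows the red cap at (292,194) nearly end-on. The rest sits behind it at (291,165), the stand plate is symmetric about column 292 (so the yaw is aligned), and the knob is at (311,158).

```bash
python3 - <<'E'
from h import *
a=np.load("w1.npy");w=dict(eyes.camera_info("wrist"));w["origin"],w["attitude"]=a[:3],a[3:]
cs,ct=eyes.camera_info("scene"),eyes.camera_info("top")
print("cap plane",plane(w,(292.3,193.7),131),plane(w,(292.3,193.7),128))
print(tri(w,(292.3,193.7),ct,(265,205)),tri(w,(292.3,193.7),cs,(272.8,201)))
print("plate",*[plane(w,p,12) for p in((258,85),(326,85),(322,162),(262,162))])
print("black",plane(w,(319,283),56),"blue",plane(w,(268,265),56),"tray near rim",plane(w,(220,63),18),plane(w,(322,68),18))
E
```

```text
cap plane [523.5 118.3 131. ] [523.3 115.2 128. ]
(array([523.2, 114.3, 127.2]), np.float64(0.04565766254117653)) (array([523. , 113.4, 126.2]), np.float64(0.37088469620967035))
plate [491.2 171.5  12. ] [566.4 164.2  12. ] [561.3  53.1  12. ] [478.3  61.2  12. ]
black [ 550.2 -221.9   56. ] blue [ 459.2 -142.6   56. ] tray near rim [457.  201.6  18. ] [561.7 186.2  18. ]
```

```bash
python3 -m inch '[[0.001,-0.007,-0.015,0,0,0,0],[0.001,-0.007,-0.015,0,0,0,0],[0.001,-0.007,-0.015,0,0,0,0],[0.0005,-0.007,-0.015,0,0,0,0],[0,-0.0065,-0.016,0,0,0,0]]'; python3 - <<'E'
from h import *
s=sense();w=eyes.camera_info("wrist");im=eyes.capture("wrist");cv2.imwrite("pics/w2.png",im)
M=rot(s["tool_rot"]).as_matrix();b=blobs(im,"red",30);print(b)
p=b[0][0];P=plane(w,p,131.5);print(P,"cap in tool",M.T@(P-s["ee_pos"]),s["ee_pos"],s["finger_gap"])
P=plane(w,(p[0],p[1]),132.5);print(P,304.6*27/b[0][2][2],np.linalg.norm(P-w["origin"]))
E
```

```text
clock: 2.2
ee_pos: [525.0, 137.2, 157.6]
tool_rot: [0.202, 0.706, 0.641, -0.223]
wrist_force: [0.8, -0.0, 1.1]
finger_gap: 46.9
grip_force: 0.0
[([286.2, 237.5], 576, [273, 225, 27, 26])]
[523.8 119.1 131.5] cap in tool [ 0.1  0.7 31.8] [525.  137.2 157.6] 46.858276155806166
[524.  120.5 132.5] 304.6 222.13019001932756
```

```bash
python3 -m inch '[[-0.001,-0.008,-0.012,0,0,0,0],[-0.001,-0.008,-0.012,0,0,0,0],[-0.0005,-0.008,-0.012,0,0,0,0],[-0.0005,-0.008,-0.012,0,0,0,0],[-0.0005,-0.0085,-0.011,0,0,0,0]]' && python3 -m inch '[[0,0,0,0,0,0,-1],[0,0,0,0,0,0,-1],[0,0,0,0,0,0,-1],[0,0,0,0,0,0,-1],[0,0,0,0,0,0,-1]]' 12; python3 - <<'E'
from h import *
s=sense();im=eyes.capture("scene");w=eyes.capture("wrist")
v=np.hstack([cv2.resize(im[170:270,210:340],(520,400),interpolation=cv2.INTER_CUBIC),cv2.resize(w[200:400,220:360],(280,400))]);cv2.imwrite("pics/g1.png",v)
print(rot(s["tool_rot"]).as_matrix().T.round(3).tolist())
E
```

```text
clock: 2.75
ee_pos: [521.4, 96.4, 98.3]
tool_rot: [0.202, 0.706, 0.641, -0.224]
wrist_force: [0.4, 0.5, 0.2]
finger_gap: 47.0
grip_force: 0.0
clock: 3.25
ee_pos: [521.3, 97.1, 99.9]
tool_rot: [0.203, 0.706, 0.641, -0.224]
wrist_force: [-2.9, -2.1, 1.8]
finger_gap: 26.4
grip_force: 12.0
[[0.078, 0.814, -0.576], [0.995, -0.096, -0.001], [-0.057, -0.573, -0.818]]
```

View pics/g1.png

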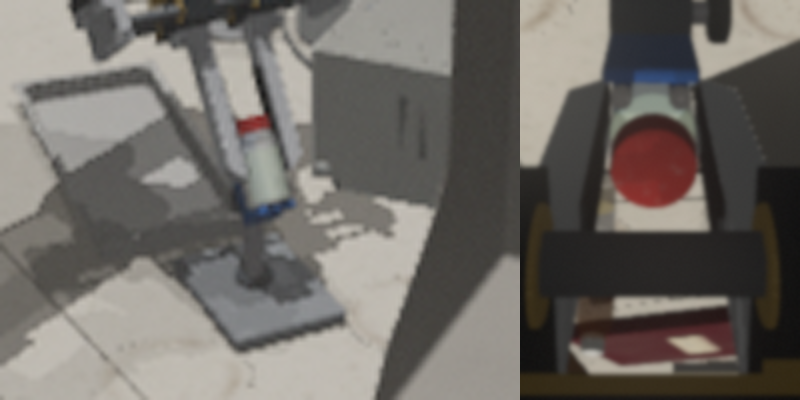

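The red vial is gripped cleanly between the pads (gap 26.4 mm), cap visible at wrist-crop (655,160), still on the rest. Next: lift, straighten, move over the tray.

```bash
python3 -m inch '[[0,0,0.01,0,0,0,-1],[0,0,0.02,0,0,0,-1],[0,0,0.03,0,0,0,-1],[0,0,0.03,0,0,0,-1],[0,0,0.02,0,0,0,-1]]' && python3 -m inch '[[-0.003,0.043,0,0.122,-0.012,0,-1],[-0.003,0.043,0,0.122,-0.012,0,-1],[-0.003,0.043,0,0.122,-0.012,0,-1],[-0.003,0.043,0,0.122,-0.012,0,-1],[-0.003,0.043,0,0.122,-0.012,0,-1]]' && python3 -m inch '[[0,0,-0.03,0,0,0,-1],[0,0,-0.04,0,0,0,-1],[0,0,-0.04,0,0,0,-1],[0,0,-0.03,0,0,0,-1],[0,0,-0.015,0,0,0,-1]]'; python3 - <<'E'
from h import *
s=sense();print(rot(s["tool_rot"]).as_matrix().T.round(3).tolist());im=eyes.capture("scene");w=eyes.capture("wrist")
v=np.hstack([cv2.resize(im[140:260,190:330],(460,400),interpolation=cv2.INTER_CUBIC),cv2.resize(w,(340,255))[0:400] if 0 else cv2.resize(w[:, 140:440],(286,400))]);cv2.imwrite("pics/t1.png",v)
E
```

```text
clock: 3.85
ee_pos: [523.4, 98.0, 212.5]
tool_rot: [0.204, 0.706, 0.641, -0.221]
wrist_force: [0.7, 0.6, -0.7]
finger_gap: 26.5
grip_force: 12.0
clock: 4.35
ee_pos: [507.8, 314.8, 211.7]
tool_rot: [-0.001, 0.74, 0.673, 0.004]
wrist_force: [0.0, -0.9, -0.8]
finger_gap: 26.3
grip_force: 12.0
clock: 4.85
ee_pos: [505.1, 311.6, 51.8]
tool_rot: [-0.0, 0.74, 0.673, -0.002]
wrist_force: [-0.1, -0.4, 0.2]
finger_gap: 26.4
grip_force: 12.0
[[0.095, 0.995, -0.002], [0.995, -0.095, -0.003], [-0.003, -0.001, -1.0]]
```

View pics/t1.png

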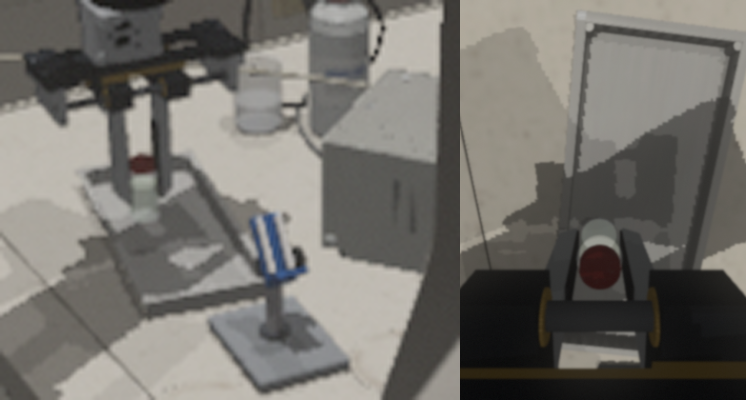

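The vial hangs upright over the tray and the rest is empty. I'll shift +18 mm in x to centre it, lower it, then creep.

```bash
python3 -m inch '[[0.006,0,-0.006,0,0,0,-1],[0.006,0,-0.006,0,0,0,-1],[0.006,0,-0.006,0,0,0,-1],[0,0,-0.006,0,0,0,-1],[0,0,-0.003,0,0,0,-1]]' && python3 -m inch '[[0,0,-0.001,0,0,0,-1],[0,0,-0.001,0,0,0,-1],[0,0,-0.001,0,0,0,-1],[0,0,-0.001,0,0,0,-1],[0,0,0,0,0,0,-1]]'
```

```text
clock: 5.45
ee_pos: [524.6, 312.0, 26.8]
tool_rot: [-0.0, 0.74, 0.672, -0.0]
wrist_force: [-0.6, 0.3, -0.2]
finger_gap: 26.5
grip_force: 12.0
clock: 5.95
ee_pos: [524.5, 312.2, 23.3]
tool_rot: [-0.0, 0.74, 0.672, -0.0]
wrist_force: [0.2, 0.6, -0.3]
finger_gap: 26.4
grip_force: 12.0
```

```bash
python3 -m inch '[[0,0,-0.0005,0,0,0,-1],[0,0,-0.0005,0,0,0,-1],[0,0,-0.0005,0,0,0,-1],[0,0,-0.0005,0,0,0,-1],[0,0,0,0,0,0,-1]]'&& python3 -m inch '[[0,0,-0.0005,0,0,0,-1],[0,0,-0.0005,0,0,0,-1],[0,0,-0.0005,0,0,0,-1],[0,0,0,0,0,0,-1],[0,0,0,0,0,0,-1]]'
```

```text
clock: 6.45
ee_pos: [524.5, 312.1, 21.2]
tool_rot: [-0.0, 0.74, 0.672, -0.0]
wrist_force: [-0.0, 0.7, -0.2]
finger_gap: 26.7
grip_force: 12.0
clock: 6.95
ee_pos: [524.7, 312.2, 21.0]
tool_rot: [0.0, 0.74, 0.672, -0.0]
wrist_force: [-3.1, -2.1, 6.3]
finger_gap: 26.4
grip_force: 12.0
```

Contact felt at TCP z ≈ 21 (TCP about 18.8 mm above the foot). Release gently and rise.

```bash
python3 -m inch '[[0,0,0,0,0,0,-0.3],[0,0,0,0,0,0,-0.2],[0,0,0,0,0,0,-0.2],[0,0,0,0,0,0,-0.2],[0,0,0,0,0,0,-0.2]]'&& python3 -m inch '[[0,0,0.01,0,0,0,-0.2],[0,0,0.02,0,0,0,-0.2],[0,0,0.04,0,0,0,-0.2],[0,0,0.05,0,0,0,0],[0,0,0.05,0,0,0,0]]'; python3 - <<'E'
from h import *
cs,ct=eyes.camera_info("scene"),eyes.camera_info("top")
S,T=eyes.capture("scene"),eyes.capture("top");cv2.imwrite("pics/s3.png",S);cv2.imwrite("pics/t3.png",T)
print([b for b in blobs(S,"red") if 200<b[0][0]<330 and b[0][1]>150],[b for b in blobs(T,"red") if 150<b[0][0]<300 and b[0][1]>150])
print(tri(cs,(309.5,287),ct,(353.5,242.5)),proj(cs,(524,312,60)),proj(ct,(524,312,60)))
E
```

```text
clock: 7.45
ee_pos: [524.5, 312.1, 19.6]
tool_rot: [-0.0, 0.74, 0.672, -0.0]
wrist_force: [0.8, 0.3, -0.7]
finger_gap: 37.9
grip_force: 0.0
clock: 7.95
ee_pos: [524.0, 312.0, 191.8]
tool_rot: [-0.0, 0.74, 0.672, -0.0]
wrist_force: [0.7, -0.2, -0.3]
finger_gap: 46.6
grip_force: 0.0
[] []
(array([ 458.3, -149.2,   51.2]), np.float64(0.7417735224764938)) [238.7 194. ] [199.4 203.3]
```

```bash
python3 -m inch '[[-0.019,-0.046,0,0,0,-0.06,0],[-0.019,-0.046,0,0,0,-0.06,0],[-0.019,-0.046,0,0,0,-0.06,0],[-0.019,-0.046,0,0,0,-0.06,0],[-0.019,-0.046,0,0,0,-0.06,0]]'&& python3 -m inch '[[0,-0.046,0,0,0,-0.06,0],[0,-0.046,0,0,0,-0.06,0],[0,-0.046,0,0,0,-0.06,0],[0,-0.046,0,0,0,-0.06,0],[0,-0.046,0,0,0,-0.06,0]]'; python3 - <<'E'
from h import *
cs,ct=eyes.camera_info("scene"),eyes.camera_info("top")
s=sense();w=eyes.camera_info("wrist");W=eyes.capture("wrist")
S,T=eyes.capture("scene"),eyes.capture("top");cv2.imwrite("pics/s4.png",S);cv2.imwrite("pics/t4.png",T);cv2.imwrite("pics/w4.png",W)
print([b for b in blobs(S,"red") if 200<b[0][0]<330 and b[0][1]>150],[b for b in blobs(T,"red") if 150<b[0][0]<300 and b[0][1]>150])
for p,a,i in blobs(W,"blue",60):print(p,a,i,plane(w,p,57),tri(w,p,ct,(353.5,242.5)))
E
```

```text
clock: 8.55
ee_pos: [428.3, 80.7, 189.7]
tool_rot: [0.0, 0.833, 0.554, 0.0]
wrist_force: [1.3, -0.7, 0.2]
finger_gap: 47.1
grip_force: 0.0
clock: 9.05
ee_pos: [429.1, -149.6, 190.1]
tool_rot: [0.0, 0.906, 0.422, 0.0]
wrist_force: [0.8, -0.5, -0.8]
finger_gap: 47.1
grip_force: 0.0
[([238.9, 195.9], 16, [236, 195, 7, 3])] [([200.5, 203.6], 31, [198, 201, 6, 6])]
[452.3, 80.4] 1022 [419, 62, 68, 38] [ 629.4 -157.6   57. ] (array([362.1, -68.1, 590.9]), np.float64(44.651822233327984))
[426.7, 90.0] 792 [396, 64, 65, 42] [ 606.  -149.1   57. ] (array([346.9, -59.8, 668.7]), np.float64(43.831098049532805))
[515.0, 105.0] 418 [487, 97, 47, 19] [ 664.  -215.6   57. ] (array([395.6, -76.7, 474.6]), np.float64(62.490581116284766))
[499.4, 116.7] 468 [479, 105, 45, 24] [ 646.9 -215.4   57. ] (array([398.5, -76.8, 474.3]), np.float64(65.89410275567215))
[547.7, 119.5] 109 [534, 113, 26, 13] [ 681.8 -248.2   57. ] (array([405. , -80.1, 444.9]), np.float64(66.86296494977078))
```

View pics/w4.png

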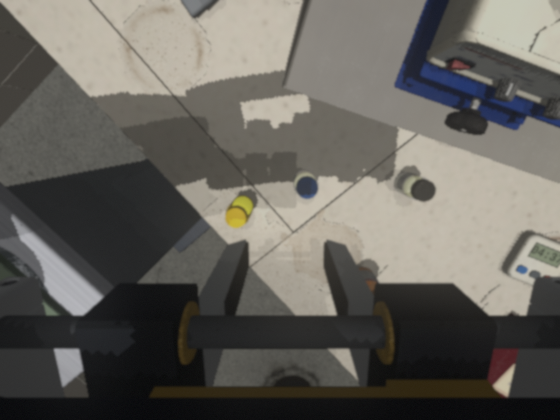

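Red's cap appears at the pixels predicted for it upright in the tray. In the wrist view the blue cap (shaded) is at about (307,187), yellow at (237,215), black at (424,189).

```bash
python3 - <<'E'
from h import *
s=sense();w=eyes.camera_info("wrist");ct=eyes.camera_info("top");cs=eyes.camera_info("scene")
W=cv2.imread("pics/w4.png")
h,sa,v=cv2.split(cv2.cvtColor(W,cv2.COLOR_BGR2HSV));m=((h>100)&(h<130)&(sa>100)).astype(np.uint8);m[:150]=0;m[240:]=0;m[:,:270]=0;m[:,340:]=0
n,l,st,ce=cv2.connectedComponentsWithStats(m);i=1+st[1:,4].argmax();p=ce[i];print(p,st[i])
print(plane(w,p,57),tri(w,p,ct,(353.5,242.5)),tri(w,p,cs,(309.5,287)),s["ee_pos"])
E
```

```text
[307.4 195.4] [304 194   9   3  14]
[ 453.7 -155.7   57. ] (array([ 454.5, -149. ,   77.9]), np.float64(5.352885445689426)) (array([ 453.6, -155.6,   57.2]), np.float64(0.33204453149858193)) [ 429.2 -150.1  189.9]
```

```bash
python3 - <<'E'
from h import *
s=sense();w=eyes.camera_info("wrist");ct=eyes.camera_info("top");cs=eyes.camera_info("scene")
W=cv2.imread("pics/w4.png").astype(int)
m=((W[:,:,0]-W[:,:,2]>25)).astype(np.uint8);m[:150]=0;m[240:]=0;m[:,:270]=0;m[:,340:]=0
n,l,st,ce=cv2.connectedComponentsWithStats(m);i=1+st[1:,4].argmax();p=ce[i];print(p,st[i])
M=rot(s["tool_rot"]).as_matrix()
P=plane(w,p,57);print(P,tri(w,p,ct,(353.5,242.5)),tri(w,p,cs,(309.5,287)),M.T@(P-s["ee_pos"]))
E
```

```text
[310.4 191.2] [301 181  15  17  86]
[ 458.9 -154.3   57. ] (array([ 458.2, -151.2,   58.9]), np.float64(5.654348381318445)) (array([ 457.1, -153.7,   54.6]), np.float64(3.9414030175784442)) [ 15.9  25.4 132.9]
```

```bash
python3 -m inch '[[0.006,0,-0.02,0,0,0,0],[0.006,0,-0.02,0,0,0,0],[0.006,0.001,-0.02,0,0,0,0],[0.006,0,-0.02,0,0,0,0],[0.0055,0,-0.02,0,0,0,0]]'; python3 - <<'E'
from h import *
s=sense();w=eyes.camera_info("wrist");W=eyes.capture("wrist");M=rot(s["tool_rot"]).as_matrix()
q=proj(w,(458.5,-149,58));print("expected",q,s["ee_pos"])
x,y=int(q[0])-70,int(q[1])-60;c=W[y:y+120,x:x+140];cv2.imwrite("pics/w5.png",cv2.resize(c,(700,600),interpolation=cv2.INTER_CUBIC));print(x,y)
E
```

```text
clock: 9.7
ee_pos: [459.2, -144.9, 89.0]
tool_rot: [-0.0, 0.905, 0.425, 0.0]
wrist_force: [-0.4, 0.7, 0.4]
finger_gap: 46.8
grip_force: 0.0
expected [288.8 243.2] [ 459.2 -144.9   89. ]
218 183
```

View pics/w5.png

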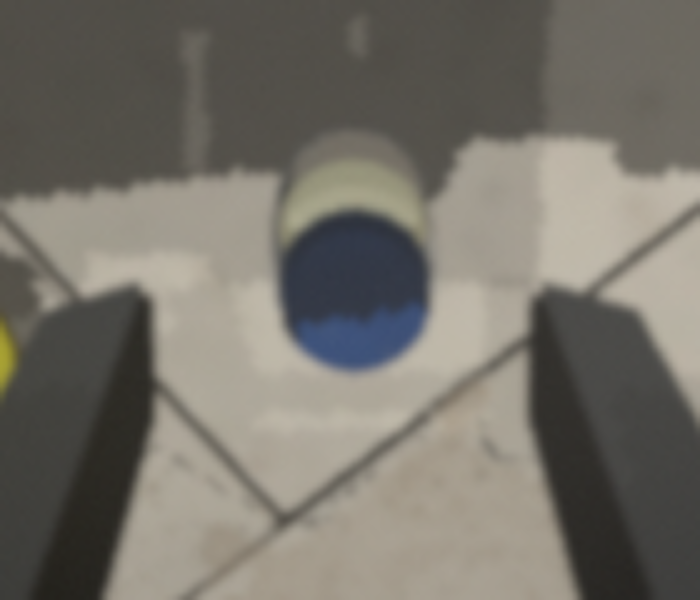

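The cap disk centre is at (289,241), versus the predicted (289,243), midway between the fingers. I descend.

```bash
python3 -c "
from h import *
print(sense()['ee_pos'])"; python3 -m inch '[[0,-0.001,-0.02,0,0,0,0],[0,0,-0.02,0,0,0,0],[0,0,-0.015,0,0,0,0],[0,0,-0.015,0,0,0,0],[0,0,0,0,0,0,0]]'
```

```text
[ 457.4 -143.8   85.9]
clock: 10.25
ee_pos: [457.1, -145.5, 18.4]
tool_rot: [-0.002, 0.905, 0.424, -0.001]
wrist_force: [-0.4, 0.5, 0.5]
finger_gap: 46.8
grip_force: 0.0
```

```bash
python3 -m inch '[[0.002,-0.0025,0,0,0,0,0],[0,0,0,0,0,0,0],[0,0,0,0,0,0,-1],[0,0,0,0,0,0,-1],[0,0,0,0,0,0,-1]]' 12 && python3 -m inch '[[0,0,0,0,0,0,-1],[0,0,0,0,0,0,-1],[0,0,0,0,0,0,-1],[0,0,0,0,0,0,-1],[0,0,0,0,0,0,-1]]'
```

```text
clock: 10.75
ee_pos: [461.2, -150.4, 20.2]
tool_rot: [0.0, 0.906, 0.424, 0.0]
wrist_force: [0.3, -0.3, -0.7]
finger_gap: 26.4
grip_force: 11.5
clock: 11.25
ee_pos: [461.2, -150.5, 20.2]
tool_rot: [0.0, 0.906, 0.424, 0.0]
wrist_force: [-0.8, 1.2, 6.1]
finger_gap: 26.6
grip_force: 12.0
```

Gripped (26.4 mm, 12 N). Lift and take the vial back to the rest side.

```bash
python3 -m inch '[[0,0,0.02,0,0,0,-1],[-0.006,0,0.04,0,0,0,-1],[-0.008,0,0.05,0,0,0,-1],[-0.008,0,0.05,0,0,0,-1],[-0.008,0,0.04,0,0,0,-1]]' && python3 -m inch '[[0,0.046,0,0,0,0.06,-1],[0,0.046,0,0,0,0.06,-1],[0,0.046,0,0,0,0.06,-1],[0,0.046,0,0,0,0.06,-1],[0,0.046,0,0,0,0.06,-1]]' && python3 -m inch '[[0.019,0.018,0,0,0,0.06,-1],[0.019,0.018,0,0,0,0.06,-1],[0.019,0.018,0,0,0,0.06,-1],[0.019,0.018,0,0,0,0.06,-1],[0.019,0.018,0,0,0,0.06,-1]]' && python3 -m inch '[[0,0,0,-0.122,0.012,0,-1],[0,0,0,-0.122,0.012,0,-1],[0,0,0,-0.122,0.012,0,-1],[0,0,0,-0.122,0.012,0,-1],[0,0,0,-0.122,0.012,0,-1]]' && python3 -c "
from h import *
eyes.capture('wrist')
s=sense();M=rot(s['tool_rot']);print(s['ee_pos'],M.as_matrix().T.round(3).tolist())
T=np.array([[0.078,0.814,-0.576],[0.995,-0.096,-0.001],[-0.057,-0.573,-0.818]]).T
print('rotvec to go',(R.from_matrix(T)*M.inv()).as_rotvec().round(3).tolist())"
```

```text
clock: 11.75
ee_pos: [431.3, -150.6, 220.9]
tool_rot: [0.001, 0.906, 0.424, 0.001]
wrist_force: [0.6, -0.8, -0.4]
finger_gap: 26.5
grip_force: 12.0
clock: 12.25
ee_pos: [430.8, 81.3, 218.2]
tool_rot: [0.0, 0.832, 0.555, 0.0]
wrist_force: [0.4, 0.2, 0.0]
finger_gap: 26.5
grip_force: 12.0
clock: 12.75
ee_pos: [526.7, 170.5, 217.6]
tool_rot: [-0.0, 0.739, 0.673, -0.0]
wrist_force: [0.7, -0.8, -0.0]
finger_gap: 26.7
grip_force: 12.0
clock: 13.25
ee_pos: [526.6, 170.2, 218.5]
tool_rot: [0.204, 0.705, 0.641, -0.225]
wrist_force: [0.1, 0.2, -0.0]
finger_gap: 26.0
grip_force: 12.0
[525.  172.3 214.2] [[0.071, 0.81, -0.582], [0.996, -0.092, -0.007], [-0.059, -0.579, -0.813]]
rotvec to go [0.007, -0.006, -0.005]
```

```bash
python3 -m inch '[[-0.001,-0.025,-0.01,0.0,0,0,-1],[-0.001,-0.02,-0.015,0,0,0,-1],[-0.001,-0.015,-0.02,0,0,0,-1],[-0.001,-0.01,-0.025,0,0,0,-1],[0,-0.004,-0.023,0,0,0,-1]]' && python3 -m inch '[[0,0,0,0.003,-0.003,-0.002,-1],[0,0,0,0,0,0,-1],[0,0,0,0,0,0,-1],[0,0,0,0,0,0,-1],[0,0,0,0,0,0,-1]]' && python3 -c "
from h import *
s=sense();M=rot(s['tool_rot']);print(s['ee_pos'],M.as_matrix().T.round(3).tolist())
d=np.array([521.5,98,101])-s['ee_pos'];print('to go',d)
T=np.array([[0.078,0.814,-0.576],[0.995,-0.096,-0.001],[-0.057,-0.573,-0.818]]).T
print('in rest axes xyz',-T.T@d,(R.from_matrix(T)*M.inv()).as_rotvec().round(3).tolist())"
```

```text
clock: 13.8
ee_pos: [521.7, 94.5, 124.2]
tool_rot: [0.202, 0.706, 0.641, -0.224]
wrist_force: [-0.5, 0.9, -0.6]
finger_gap: 26.6
grip_force: 12.0
clock: 14.3
ee_pos: [523.1, 96.3, 126.7]
tool_rot: [0.203, 0.707, 0.64, -0.221]
wrist_force: [-0.1, 1.1, 0.3]
finger_gap: 26.5
grip_force: 12.0
[523.1  96.3 126.7] [[0.082, 0.816, -0.572], [0.995, -0.098, 0.004], [-0.053, -0.569, -0.821]]
to go [ -1.6   1.7 -25.7]
in rest axes xyz [-16.1   1.7 -20.1] [-0.005, 0.006, 0.001]
```

```bash
python3 -m inch '[[-0.0005,0.0005,-0.006,0,0,0,-1],[-0.0005,0.0005,-0.006,0,0,0,-1],[-0.0005,0.0005,-0.005,0,0,0,-1],[0,0,-0.003,0,0,0,-1],[0,0,0,0,0,0,-1]]' && python3 -m inch '[[0,0,-0.0005,0,0,0,-1],[0,0,-0.0005,0,0,0,-1],[0,0,-0.0005,0,0,0,-1],[0,0,-0.0005,0,0,0,-1],[0,0,0,0,0,0,-1]]' && python3 -m inch '[[0,0,-0.0005,0,0,0,-1],[0,0,-0.0005,0,0,0,-1],[0,0,0,0,0,0,-1],[0,0,0,0,0,0,-1],[0,0,0,0,0,0,-1]]'
```

```text
clock: 14.8
ee_pos: [520.1, 97.0, 104.7]
tool_rot: [0.202, 0.707, 0.64, -0.223]
wrist_force: [-0.2, 0.3, -0.6]
finger_gap: 26.5
grip_force: 12.0
clock: 15.3
ee_pos: [520.8, 97.1, 103.6]
tool_rot: [0.202, 0.707, 0.64, -0.222]
wrist_force: [0.3, 0.3, 0.1]
finger_gap: 26.5
grip_force: 12.0
clock: 15.8
ee_pos: [520.8, 97.2, 102.6]
tool_rot: [0.202, 0.707, 0.64, -0.222]
wrist_force: [-0.3, 0.0, -0.5]
finger_gap: 26.8
grip_force: 12.0
```

```bash
python3 -m inch '[[0,0,-0.0005,0,0,0,-1],[0,0,-0.0005,0,0,0,-1],[0,0,0,0,0,0,-1],[0,0,0,0,0,0,-1],[0,0,0,0,0,0,-1]]' && python3 -m inch '[[0,0,-0.0005,0,0,0,-1],[0,0,-0.0005,0,0,0,-1],[0,0,0,0,0,0,-1],[0,0,0,0,0,0,-1],[0,0,0,0,0,0,-1]]'; python3 - <<'E'
from h import *
im=eyes.capture("scene");w=eyes.capture("wrist")
cv2.imwrite("pics/g2.png",np.hstack([cv2.resize(im[170:270,210:340],(520,400),interpolation=cv2.INTER_CUBIC),cv2.resize(w[200:400,220:360],(280,400))]))
E
```

```text
clock: 16.3
ee_pos: [520.8, 97.2, 101.6]
tool_rot: [0.202, 0.707, 0.64, -0.222]
wrist_force: [0.4, 0.3, -0.3]
finger_gap: 26.6
grip_force: 12.0
clock: 16.8
ee_pos: [520.8, 97.2, 100.8]
tool_rot: [0.202, 0.707, 0.64, -0.222]
wrist_force: [-1.1, 1.8, 2.2]
finger_gap: 26.7
grip_force: 12.0
```

View pics/g2.png

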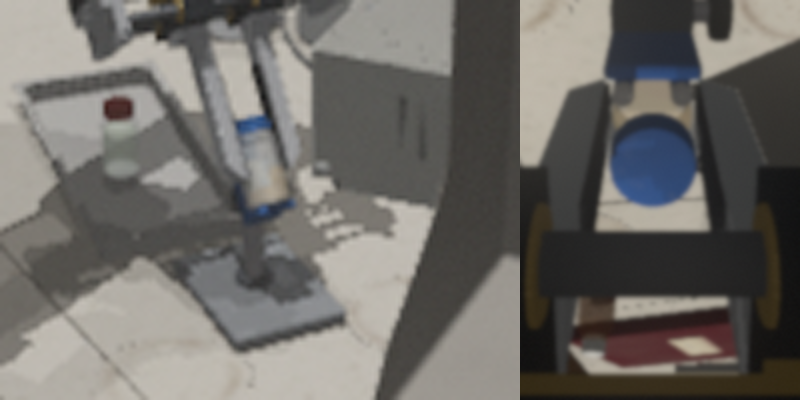

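Red stands upright in the tray at crop (120,140). Blue sits in the rest just as red did, cap at the same place (655,160). The force points along the axis, so the stop is touched; now I press softly toward the rails.

```bash
python3 -m inch '[[0,0.0004,-0.0003,0,0,0,-1],[0,0.0004,-0.0003,0,0,0,-1],[0,0,0,0,0,0,-1],[0,0,0,0,0,0,-1],[0,0,0,0,0,0,-1]]'; python3 -c "
from h import *
print(sense()['wrist_force'])"
```

```text
clock: 17.4
ee_pos: [520.9, 97.6, 100.5]
tool_rot: [0.203, 0.707, 0.64, -0.222]
wrist_force: [-0.3, -0.3, 5.2]
finger_gap: 26.7
grip_force: 12.0
[-0.3 -0.3  5.2]
```

Both rails (~3 N) and stop (~4 N) are loaded: release and back out along the axis.

```bash
python3 -m inch '[[0,0,0,0,0,0,-0.4],[0,0,0,0,0,0,-0.3],[0,0,0,0,0,0,-0.2],[0,0,0,0,0,0,-0.1],[0,0,0,0,0,0,0]]' && python3 -m inch '[[0,0.003,0.004,0,0,0,0],[0.001,0.011,0.016,0,0,0,0],[0.002,0.017,0.025,0,0,0,0],[0.002,0.023,0.033,0,0,0,0],[0.002,0.023,0.033,0,0,0,0]]' && python3 -m inch '[[-0.04,0.04,0.02,0,0,0,0],[-0.04,0.04,0.02,0,0,0,0],[-0.04,0.04,0.02,0,0,0,0],[-0.04,0.04,0.02,0,0,0,0],[-0.03,0.03,0,0,0,0,0]]'; python3 - <<'E'
from h import *
S,T=eyes.capture("scene"),eyes.capture("top");v=np.zeros((600,800,3),np.uint8)
f=lambda c:cv2.resize(c,(400,300),interpolation=cv2.INTER_CUBIC)
v[:300,:400]=f(S[185:260,200:300]);v[:300,400:]=f(S[200:350,200:400]);v[300:,:400]=f(T[170:245,200:300]);v[300:,400:]=f(T[190:290,290:423])
cv2.imwrite("pics/end.png",v)
cs,ct=eyes.camera_info("scene"),eyes.camera_info("top")
b=[b for b in blobs(S,"blue") if 265<b[0][0]<285 and 190<b[0][1]<225];c=[b for b in blobs(T,"blue") if 255<b[0][0]<285];print(b,c)
if b and c: print(tri(cs,b[0][0],ct,c[0][0]))
E
```

```text
clock: 17.9
ee_pos: [520.6, 98.0, 99.7]
tool_rot: [0.202, 0.707, 0.64, -0.222]
wrist_force: [0.4, 0.2, -0.6]
finger_gap: 46.0
grip_force: 0.0
clock: 18.4
ee_pos: [527.4, 175.6, 212.1]
tool_rot: [0.202, 0.707, 0.64, -0.222]
wrist_force: [0.9, -0.1, 0.0]
finger_gap: 46.7
grip_force: 0.0
clock: 18.9
ee_pos: [363.6, 340.7, 280.8]
tool_rot: [0.202, 0.708, 0.641, -0.219]
wrist_force: [0.5, -0.2, 0.5]
finger_gap: 47.0
grip_force: 0.0
[([272.2, 200.7], 18, [269, 199, 7, 4])] [([263.9, 205.1], 50, [260, 202, 9, 8])]
(array([523.3, 117.5, 125. ]), np.float64(0.21907392784151514))
```

View pics/end.png

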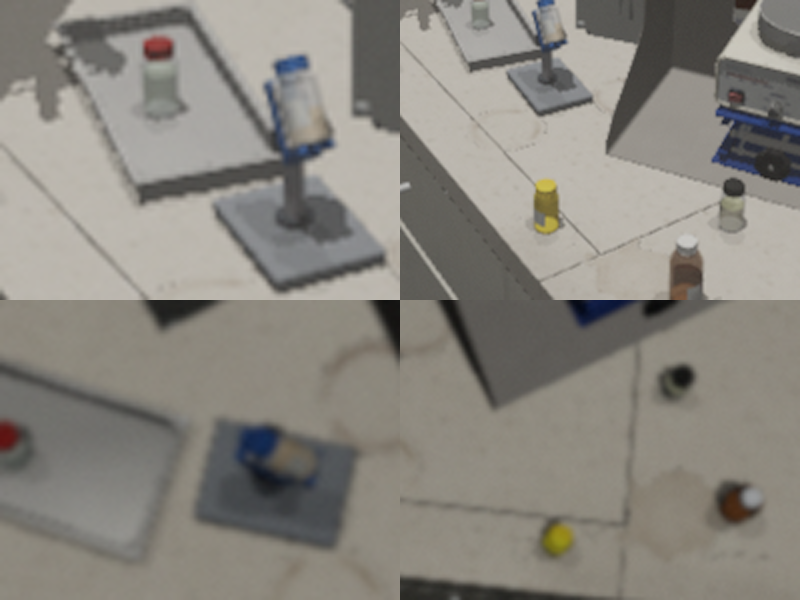

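The crops show red standing in the tray and blue on the rest with its cap at scene (272,201), where red's was at (273,201). Black, amber and yellow have not moved, and the robot is clear.

```bash
python3 -c "
from bench import manip
print(manip.hand_in())"
```

```text
the job is handed in; nothing more can be done
None
```

The job is handed in at about 19 s on the clock: the red-capped vial stands upright in the tray, the blue-capped vial lies cap up on the rest against rails and stop, and the black-capped vial and amber bottle are where they were.

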